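# Slide the pepper mill home into its dock

### The arm

A 6-joint arm with a two-finger parallel gripper is mounted at the origin on the work surface. World frame = base frame: x ahead of the robot, y to its left, z up, the work surface at z = 0. Lengths are in m, angles in rad, forces in N, time in s.
With the tool pointing down it reaches from about 0.375 to 0.75 m from the base axis. Payload 9 kg.
Tool frame: the origin (TCP) lies at the very end of the fingers, on their centre line; the grasp point (between the pads) lies 19 mm behind it (r.pinch_z is the distance from the TCP to the grasp point, in m); z points along the fingers, y is the line along which they close (so a half turn about z gives the same grasp; the last joint's range is limited). The gripper opens to 85 mm and grips with 20 to 120 N. Pads are 22 mm wide; open, the fingers measure 114 mm over their backs; the gripper's body (76 mm by 85 mm) begins 54 mm behind the grasp point. The pads swing forward as they close: fully open they stand 13 mm farther back than shut.
Start: joints at [1.131, 0.104, 0.097, 1.564, 0, 1.353], TCP at [0.132, 0.585, 0.231] pointing down, gripper open.
Joint ranges: [-2.99, 2.99], [-0.84, 1.86], [-1.1, 1.16], [-1.84, 2.11], [-1.51, 1.56], [-3.14, 3.14]. Speed limits (rad/s): [2.22, 2.22, 2.57, 3.14, 3.14, 3.14].

### API

Orientations are given as a rotation vector (axis times angle).
In Python, from cell import telemetry, imaging, ticket, r gives the robot as it stands.
- The arm moves only by the tool servo_tool, never from a script. Its arguments are lists of equal length, an entry for each row: "travel": the shift along the world's x, y, z in m, a list of three; "dr": the turn, a rotation vector about the world's x, y, z in rad, a list of three; "hand": the closure, from 0 (fully open) to 1 (shut). A call has 1 to 20 rows; each row is the pose to reach, as a shift and turn from the pose commanded when the call began; what a row does not reach only later rows make up. A row lasts 1/12 s, in which the tool goes at most 41.7 mm and 7.16 degrees, less where a joint would pass 70% of its speed; a pose out of reach is approached as far as the arm can. A call with a gripper value outside its range is refused whole. The fingers move at their own pace and stop on an object; the grip force is fixed at half the most. Time passes only in rows, so rows that repeat a pose let the fingers close. It gives the time, the measured TCP pose, the force, the opening and the grip force at its end, in the units of the state.
- telemetry.observe(): the state, without advancing time (a new reading comes with each control period).
- imaging.get_image(name): name is "scene" or "side" or "wrist"; returns (picture, depth): 420x560x3 uint8, red, green, blue; 420x560 float32, m along the optical axis (not along the pixel's ray), 0 where there is no reading.
- imaging.camera_info(name): a dict with "intrinsics" (3x3 intrinsics, pixels), "k1" (the pictures are not rectified: a ray, as slopes to the right and down, at radius r is drawn at 1 + k1 r^2 times it, then the intrinsics apply), "eye" and "attitude" of the camera in the world. Camera axes: x right, y down, z forward; pixel columns grow to the right and rows downward; lengths in m; the calibration is good to about 2 mm. A picture is of the moment at which its call begins: read the wrist's pose just before it. camera_info takes no time and is no camera call; for the wrist camera it gives the pose at the moment of the call.
- ticket.sign_off(): hands the job in; it is judged then, once.
Trained networks look in the newest picture that a camera, given by its name, has taken for a name from the list of things; names that differ only in an ending like _2 or _b are one class to them, and where a whole thing is asked for, a point or a joint stands for the part that bears it (a point fixed in the world has none). Each returns a list of dicts, best first, with "confidence" (0 to 1); they miss things now and then, are a little off and sometimes report something else, mostly with a low value. They report only what shows in the picture. A call takes as long as a camera call.
- imaging.spot_in(camera, label): "extent" ([left, top, right, bottom] in pixels, round what is visible of it).
- imaging.tip_of(camera, label): "point" ([column, row] in pixels: a listed point, or the origin of a listed thing).
The state is a dict: "time": time; "qpos": joint angles; "qvel": joint speeds; "tau": joint torques, N m; "ee_pos": TCP position; "tool_rot": TCP orientation; "wrist_force": force on the tool from outside, world axes, zero at the start; "ft_torque": the same for the moment, N m; "finger_gap": opening from 0.0 (shut) to 1.0 (fully open); "gripper_force": force on a finger pad.
Only numpy, scipy, OpenCV 4.12 (cv2) and the standard library are available. Lean on these libraries where they do the work, as an engineer would, in place of code of your own. Each camera call takes 0.05 s, during which the arm holds its last target. There are 200 camera calls.

### The job

Push the tall dark wooden pepper mill along the counter into the free bay of the black two-bay dock, the bay with the green spot, until its foot is fully home against the back rail. It must stay standing and on the counter all the way, so do not tip it and do not lift it, and leave the white salt mill and everything else where they are.

Things in the scene. Friction and masses are not known exactly. Their poses are not given: they have to be found in the camera images.
- pepper_mill: tall pepper mill of dark wood, loose, upright; 222 mm tall, 0.35 kg or so. Round: foot 62 mm in diameter up to a height of 45 mm, with a brass band; waist 38 mm at 95-120 mm, shoulder 52 mm at 150-160 mm, head 54 mm at 180 mm. Origin: centre of its underside, on the counter; z up, yaw means nothing. On the counter (friction about 0.6) it slides if pushed below 35 mm; higher it may tip.
- dock: black dock fixed to the counter, rails 22 mm high, 10 mm thick, no floor. Origin: on the counter, midway between its two bays' home points; x points into the bays, from mouth to back (to the robot's left, +y, within 20 deg). Back rail face x=+31 mm; sides at y=-90, +90 and divider y=0 run from x=-29 to +31. Bays 80 mm wide, centred y=-45 and +45; a mill against the back rail has its axis at x=0.
- spot: flat green disc, 62 mm in diameter and 1 mm thick, painted flat (it hinders nothing), at the home position of the free bay, which is the one nearer to the robot or the farther one. Origin: its centre on the counter = where the pepper mill's axis belongs; its axes mean nothing.
- salt_mill: the same mill in white with a steel band, loose, standing in the other bay. Leave it alone. Origin: centre of its underside; z up.
- red_bottle: red squeeze bottle with a white nozzle, 64 mm diameter, 195 mm tall, loose bystander left of the work. Origin: centre of its underside.
- yellow_bottle: yellow squeeze bottle with an orange nozzle, 64 mm diameter, 195 mm tall, loose bystander left of the work. Origin: centre of its underside.
- ramekins: stack of white ramekins, 82 mm diameter, 83 mm tall, loose bystander to the right. Origin: centre of its underside.
- jar: amber glass jar, 72 mm diameter, 100 mm tall, loose bystander to the left. Origin: centre of its underside.

How it is judged:
By the outcome, as a careful person would: the job done as asked, in the order asked, and still so for the second after the job is handed in, with the robot touching nothing.
It also fails if it takes over 67 s, if anything falls off the work surface, if the arm or the gripper's body presses on something with over 40 N, if the wrist force passes 120 N, or if a joint passes its speed limit or range.

## Working session

There is one attempt and no reset: what is moved stays moved. The work goes in short steps, Python scripts to look and compute and a tool call to move; the robot and the scene stay as the last step left them, time stands still between calls to the robot, and variables do not carry over. Pictures are saved under pics/ and viewed, at most 10 in all, crops included, and the job is handed in when it is done.

Besides the shell and the picture viewer there is one more tool, called after "Request:" by a JSON object that holds its "fn" and its "kwargs", one argument or row to a line. servo_tool: Moves the arm, as the interface text tells. Its arguments: {"type":"object","properties":{"travel":{"type":"array","items":{"type":"array","items":{"type":"number"}}},"dr":{"type":"array","items":{"type":"array","items":{"type":"number"}}},"hand":{"type":"array","items":{"type":"number"}}},"required":["travel","dr","hand"]}

```bash
mkdir -p pics
cat > h.py <<'E'
import numpy as np, cv2
from cell import telemetry, imaging, ticket, r
from scipy.spatial.transform import Rotation as R
def att(i):
    a=np.array(i["attitude"]); return a if a.shape==(3,3) else R.from_rotvec(a).as_matrix()
def ray(i,p):
    K=np.array(i["intrinsics"]);d=np.array([(p[0]-K[0,2])/K[0,0],(p[1]-K[1,2])/K[1,1]]);s=d.copy()
    for _ in range(20): s=d/(1+i["k1"]*(s@s))
    return att(i)@np.array([s[0],s[1],1])
def onplane(i,p,z):
    d=ray(i,p);e=np.array(i["eye"]);return e+d*(z-e[2])/d[2]
def cloud(i,dep):
    K=np.array(i["intrinsics"]);h,w=dep.shape
    u,v=np.meshgrid(np.arange(w),np.arange(h));d=np.stack([(u-K[0,2])/K[0,0],(v-K[1,2])/K[1,1]],-1);s=d.copy()
    for _ in range(20): s=d/(1+i["k1"]*(s**2).sum(-1,keepdims=True))
    c=np.concatenate([s,np.ones((h,w,1))],-1)*dep[...,None]
    return c@att(i).T+np.array(i["eye"])
E
python3 - <<'E'
from h import *
print(imaging.camera_info("scene"))
ims=[]
for c in ["scene","side"]:
    im,d=imaging.get_image(c);i=imaging.camera_info(c);P=cloud(i,d);np.savez(c,im=im,d=d,P=P);ims.append(im)
    for n in ["pepper_mill","dock","spot","salt_mill","red_bottle","yellow_bottle","ramekins","jar"]:
        t=imaging.tip_of(c,n)[:2]
        print(c,n,[(np.round(x["point"]),round(x["confidence"],2),onplane(i,x["point"],0)[:2].round(3)) for x in t])
    cv2.imwrite(f"pics/{c}.png",im[...,::-1])
print(telemetry.observe())
E
```

```text
{'intrinsics': array([[392.0640249 ,   0.        , 280.1196654 ],
       [  0.        , 392.0640249 , 208.86952178],
       [  0.        ,   0.        ,   1.        ]]), 'k1': -0.046292594341062684, 'eye': array([ 1.13050223, -0.24839278,  1.02459825]), 'attitude': array([-2.19665409, -1.50212444,  0.40064035])}
scene pepper_mill [(array([227., 227.]), 0.7, array([ 0.566, -0.181]))]
scene dock [(array([317., 205.]), 0.87, array([0.592, 0.099]))]
scene spot [(array([315., 191.]), 0.6, array([0.544, 0.114]))]
scene salt_mill [(array([324., 214.]), 0.88, array([0.628, 0.106]))]
scene red_bottle [(array([377., 148.]), 0.59, array([0.46, 0.38]))]
scene yellow_bottle [(array([387., 176.]), 0.91, array([0.574, 0.354]))]
scene ramekins [(array([138., 250.]), 0.61, array([ 0.546, -0.443]))]
scene jar [(array([400., 208.]), 0.93, array([0.692, 0.333]))]
side pepper_mill [(array([315., 180.]), 0.59, array([ 0.56 , -0.172]))]
side dock [(array([237., 251.]), 0.86, array([0.591, 0.113])), (array([203., 376.]), 0.41, array([0.467, 0.375]))]
side spot []
side salt_mill [(array([226., 242.]), 0.92, 
[... 308 characters left out ...]
8.]), 0.73, array([0.691, 0.33 ]))]
{'time': 0.9, 'qpos': array([1.13132563e+00, 1.04073210e-01, 9.73132823e-02, 1.56388838e+00,
       3.11914166e-06, 1.35312436e+00]), 'qvel': array([-0.00203227,  0.00017136,  0.00020985, -0.00082182, -0.00018961,
        0.0013821 ]), 'tau': array([ 5.30488414e-04, -5.56755030e+01,  5.03772461e+01,  5.62576370e-04,
       -3.97213671e-04,  3.26153568e-06]), 'ee_pos': array([0.13198273, 0.58534756, 0.2313537 ]), 'tool_rot': array([3.47681979e-01, 3.12224919e+00, 2.21649935e-04]), 'wrist_force': array([ 0.5456739 ,  0.26729836, -0.15913276]), 'ft_torque': array([ 0.07903318, -0.05881595, -0.02353189]), 'gripper_force': 0.0, 'finger_gap': 1.0014119201161902}
```

View pics/scene.png

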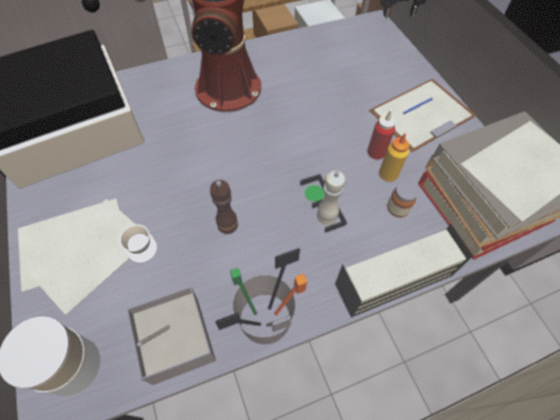

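View pics/side.png

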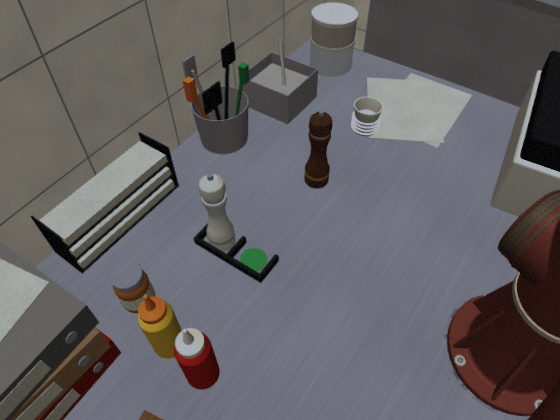

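The scene view shows the pepper mill at about (227,225), the dock at (320,205) with the green spot at (315,193) in the bay nearer the robot, and the salt mill in the far bay. The side view agrees, with the spot at (254,260) and the pepper mill's foot at (317,180). Next I'll refine these positions using depth.

```bash
python3 - <<'E'
from h import *
for c in ["scene","side"]:
    z=np.load(c+".npz");im=z["im"].astype(int);P=z["P"];i=imaging.camera_info(c)
    g=(im[...,1]>im[...,0]+40)&(im[...,1]>im[...,2]+40)&(abs(P[...,2])<.02)&(abs(P[...,0]-.55)<.08)&(abs(P[...,1]-.11)<.08)
    v,u=np.nonzero(g);print(c,"spot",g.sum(),(P[g].min(0)+P[g].max(0))/2,P[g].max(0)-P[g].min(0))
    def rg(x,y,rr,z0,z1): return (np.hypot(P[...,0]-x,P[...,1]-y)<rr)&(P[...,2]>z0)&(P[...,2]<z1)
    for n,x,y in [("pep",.563,-.176),("salt",.628,.107)]:
        for z0,z1 in [(.01,.045),(.165,.195)]:
            m=rg(x,y,.05,z0,z1); Q=P[m][:,:2]
            from scipy.optimize import least_squares
            rad=.031 if z0<.1 else .027
            s=least_squares(lambda a:np.hypot(*(Q-a).T)-rad,[x,y]-0.02*np.array([x-i["eye"][0],y-i["eye"][1]]),loss="soft_l1",f_scale=.002).x if len(Q)>5 else None
            print(n,z0,len(Q),s)
    # rails: dark pts
    m=(im.max(-1)<60)&(abs(P[...,0]-.59)<.14)&(abs(P[...,1]-.11)<.1)&(P[...,2]>.017)&(P[...,2]<.03)
    Q=P[m][:,:2].astype(np.float32);print("rail top",len(Q),Q.min(0),Q.max(0),cv2.minAreaRect(Q))
    v,u=np.nonzero(m)
    x0,y0=u.min()-30,v.min()-30
    cr=z["im"][v.min()-30:v.max()+30,u.min()-30:u.max()+30,::-1].copy()
    mm=m[v.min()-30:v.max()+30,u.min()-30:u.max()+30]
    o=cr.copy();o[mm]=(0,0,255)
    out=np.hstack([cr,o]);cv2.imwrite(f"pics/{c}_c.png",cv2.resize(out,None,fx=3,fy=3,interpolation=cv2.INTER_NEAREST));print(out.shape)
    np.save(c+"_rail",Q)
E
python3 -c "
import cv2
a=cv2.imread('pics/side_c.png');print(a.shape)
s=min(800/a.shape[1],600/a.shape[0]);cv2.imwrite('pics/side_c2.png',cv2.resize(a,None,fx=s,fy=s))"
```

```text
scene spot 230 [0.5493516  0.10821016 0.00209364] [0.05660559 0.05800273 0.01078391]
pep 0.01 127 [ 0.55966521 -0.17838605]
pep 0.165 107 [ 0.55852163 -0.17807659]
salt 0.01 196 [0.63654109 0.10977049]
salt 0.165 110 [0.63680682 0.11081378]
rail top 2 [0.50686014 0.09769111] [0.68857116 0.13488449] ((0.5977156162261963, 0.11628779768943787), (0.18547841906547546, 0.0), 168.43222045898438)
(111, 148, 3)
side spot 424 [0.5471294  0.10663314 0.00117022] [0.05807179 0.05282728 0.010215  ]
pep 0.01 235 [ 0.55952249 -0.17527762]
pep 0.165 203 [ 0.56028608 -0.17699247]
salt 0.01 477 [0.63078527 0.11530128]
salt 0.165 225 [0.6385098  0.11186823]
rail top 637 [0.49614093 0.08249167] [0.68644243 0.15672186] ((0.591158390045166, 0.11996687203645706), (0.1911250501871109, 0.07022528350353241), 1.4531562328338623)
(114, 288, 3)
(342, 864, 3)
```

View pics/side_c2.png

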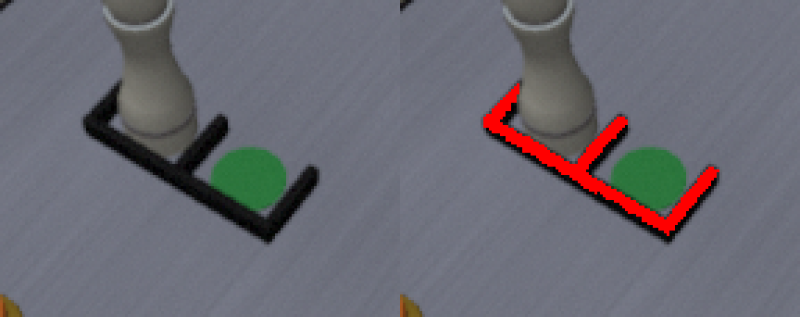

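Request:
{"fn": "servo_tool", "kwargs": {
  "travel": [
    [0,0,0.04],
    [0,0,0.08],
    [0,0,0.12],
    [0.026,-0.028,0.12],
    [0.053,-0.056,0.12],
    [0.079,-0.084,0.12],
    [0.106,-0.112,0.12],
    [0.132,-0.14,0.12],
    [0.159,-0.168,0.12],
    [0.185,-0.195,0.12],
    [0.212,-0.223,0.12],
    [0.238,-0.251,0.12],
    [0.265,-0.279,0.12],
    [0.291,-0.307,0.12],
    [0.318,-0.335,0.12],
    [0.326,-0.375,0.12],
    [0.335,-0.415,0.12],
    [0.343,-0.455,0.12],
    [0.352,-0.495,0.12],
    [0.352,-0.495,0.12]
  ],
  "dr": [
    [0,0,0],
    [0,0,0],
    [0,0,0],
    [0,0,-0.07],
    [0,0,-0.14],
    [0,0,-0.21],
    [0,0,-0.28],
    [0,0,-0.35],
    [0,0,-0.42],
    [0,0,-0.49],
    [0,0,-0.56],
    [0,0,-0.63],
    [0,0,-0.7],
    [0,0,-0.77],
    [0,0,-0.84],
    [0,0,-0.91],
    [0,0,-0.98],
    [0,0,-1.05],
    [0,0,-1.12],
    [0,0,-1.12]
  ],
  "hand": [0.53,0.53,0.53,0.53,0.53,0.53,0.53,0.53,0.53,0.53,0.53,0.53,0.53,0.53,0.53,0.53,0.53,0.53,0.53,0.53]
}}

```text
time: 2.57
ee_pos: [0.4853, 0.0842, 0.3508]
tool_rot: [1.965, 2.45, -0.002]
wrist_force: [0.5, 0.1, -1.0]
finger_gap: 0.473
gripper_force: 0.0
```

Request:
{"fn": "servo_tool", "kwargs": {
  "travel": [
    [0.009,-0.04,0],
    [0.019,-0.08,0],
    [0.028,-0.12,0],
    [0.037,-0.16,0],
    [0.047,-0.2,0],
    [0.056,-0.24,0],
    [0.066,-0.28,0],
    [0.074,-0.321,0],
    [0.074,-0.321,0],
    [0.074,-0.321,0]
  ],
  "dr": [
    [0,0,-0.03],
    [0,0,-0.06],
    [0,0,-0.09],
    [0,0,-0.12],
    [0,0,-0.15],
    [0,0,-0.18],
    [0,0,-0.21],
    [0,0,-0.229],
    [0,0,-0.229],
    [0,0,-0.229]
  ],
  "hand": [0.53,0.53,0.53,0.53,0.53,0.53,0.53,0.53,0.53,0.53]
}}

```text
time: 3.4
ee_pos: [0.5578, -0.2327, 0.3498]
tool_rot: [-2.223, -2.217, 0.001]
wrist_force: [-0.1, 0.9, -0.4]
finger_gap: 0.47
gripper_force: 0.0
```

Request:
{"fn": "servo_tool", "kwargs": {
  "travel": [
    [0,0,0],
    [0,0,0],
    [0,0,0],
    [0,0,0],
    [0,0,0],
    [0,0,0],
    [0,0,-0.04],
    [0,0,-0.08],
    [0,0,-0.08],
    [0,0,-0.08]
  ],
  "dr": [
    [0.11,0,0],
    [0.22,0,0],
    [0.33,0,0],
    [0.44,0,0],
    [0.55,0,0],
    [0.611,0,0],
    [0.611,0,0],
    [0.611,0,0],
    [0.611,0,0],
    [0.611,0,0]
  ],
  "hand": [0.53,0.53,0.53,0.53,0.53,0.53,0.53,0.53,0.53,0.53]
}}

```text
time: 4.23
ee_pos: [0.5578, -0.2293, 0.2709]
tool_rot: [-1.87, -1.87, -0.59]
wrist_force: [-0.7, 0.3, 0.9]
finger_gap: 0.468
gripper_force: 0.0
```

Run:
```python
from h import *
s=telemetry.observe();print(s["qpos"].round(2),s["ee_pos"],R.from_rotvec(s["tool_rot"]).as_matrix().round(3))
a=imaging.get_image("side")[0];b=imaging.get_image("wrist")[0]
cv2.imwrite("pics/s2.png",cv2.resize(np.hstack([a,b])[...,::-1],(800,300)))
```

```text
[-0.82  0.61  0.65  2.09  0.4   0.66] [ 0.55779321 -0.22931105  0.27086117] [[ 0.001  1.    -0.002]
 [ 0.818  0.001  0.575]
 [ 0.575 -0.002 -0.818]]
```

View pics/s2.png

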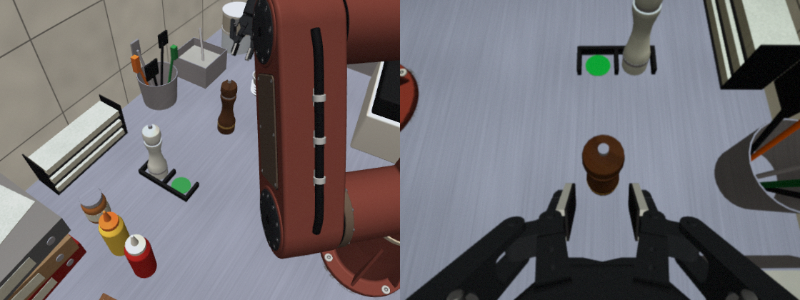

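The side view shows the pepper mill at (228,107) and the dock at (170,175), both undisturbed. In the wrist view the mill sits between the open fingers at (603,165), roughly centred. Joint 4 is close to its limit, so I'll descend in stages.

Request:
{"fn": "servo_tool", "kwargs": {
  "travel": [
    [0,-0.005,-0.03],
    [0,-0.005,-0.06],
    [0,-0.005,-0.09],
    [0,-0.005,-0.12],
    [0,-0.005,-0.12]
  ],
  "dr": [
    [0,0,0],
    [0,0,0],
    [0,0,0],
    [0,0,0],
    [0,0,0]
  ],
  "hand": [0.53,0.53,0.53,0.53,0.53]
}}

```text
time: 4.75
ee_pos: [0.5571, -0.2341, 0.1484]
tool_rot: [-1.87, -1.87, -0.589]
wrist_force: [-1.1, -0.4, -0.3]
finger_gap: 0.472
gripper_force: 0.0
```

Run:
```python
from h import *
s=telemetry.observe();print(s["qpos"].round(3),s["ee_pos"],R.from_rotvec(s["tool_rot"]).as_matrix().round(3))
```

```text
[-0.821  0.61   0.431  1.87   0.401  0.651] [ 0.55707094 -0.23405178  0.14838038] [[ 0.001  1.    -0.003]
 [ 0.818  0.001  0.576]
 [ 0.576 -0.003 -0.818]]
```

Request:
{"fn": "servo_tool", "kwargs": {
  "travel": [
    [0.001,0,-0.03],
    [0.002,0,-0.06],
    [0.003,0,-0.09],
    [0.003,0,-0.115],
    [0.003,0,-0.13],
    [0.003,0,-0.134],
    [0.003,0,-0.134]
  ],
  "dr": [
    [0,0,0],
    [0,0,0],
    [0,0,0],
    [0,0,0],
    [0,0,0],
    [0,0,0],
    [0,0,0]
  ],
  "hand": [0.53,0.53,0.53,0.53,0.53,0.53,0.53]
}}

```text
time: 5.33
ee_pos: [0.5614, -0.2358, 0.0188]
tool_rot: [-1.873, -1.873, -0.591]
wrist_force: [-0.5, -0.8, 1.0]
finger_gap: 0.473
gripper_force: 0.0
```

Run:
```python
from h import *
s=telemetry.observe();print(s["qpos"].round(3),s["ee_pos"],s["wrist_force"])
a=imaging.get_image("scene")[0];b=imaging.get_image("wrist")[0]
cv2.imwrite("pics/s3.png",cv2.resize(np.hstack([a,b])[...,::-1],(800,300)))
```

```text
[-0.818  0.703  0.321  1.661  0.403  0.654] [ 0.56143318 -0.235804    0.01878082] [-0.49356618 -0.8142428   1.03574266]
```

View pics/s3.png

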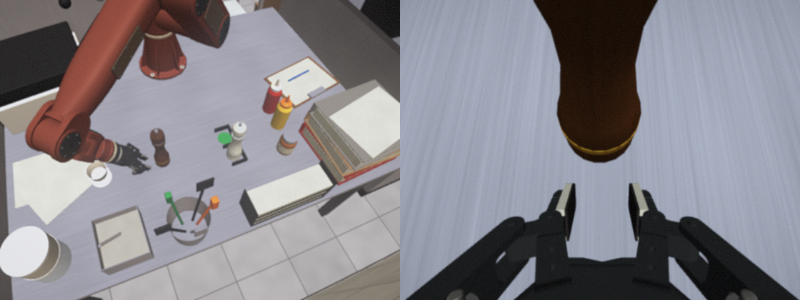

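The scene view shows the open fingers at (135,160), just behind the mill at (160,150) and clear of the ramekins at (97,175). The wrist view has the foot at (598,140), centred between the pads. Next is the push.

Request:
{"fn": "servo_tool", "kwargs": {
  "travel": [
    [0,0.008,0],
    [0,0.016,0],
    [0,0.022,0],
    [0,0.027,0],
    [0,0.032,0],
    [0,0.037,0],
    [0,0.043,0],
    [-0.001,0.05,0],
    [-0.001,0.058,0],
    [-0.002,0.066,0],
    [-0.002,0.074,0],
    [-0.003,0.082,0],
    [-0.003,0.09,0],
    [-0.004,0.098,0],
    [-0.004,0.106,0],
    [-0.005,0.114,0],
    [-0.005,0.12,0],
    [-0.005,0.125,0],
    [-0.005,0.128,0],
    [-0.005,0.128,0]
  ],
  "dr": [
    [0,0,0],
    [0,0,0],
    [0,0,0],
    [0,0,0],
    [0,0,0],
    [0,0,0],
    [0,0,0],
    [0,0,0],
    [0,0,0],
    [0,0,0],
    [0,0,0],
    [0,0,0],
    [0,0,0],
    [0,0,0],
    [0,0,0],
    [0,0,0],
    [0,0,0],
    [0,0,0],
    [0,0,0],
    [0,0,0]
  ],
  "hand": [0.53,0.53,0.53,0.53,0.53,0.53,0.53,0.53,0.53,0.53,0.53,0.53,0.53,0.53,0.53,0.53,0.53,0.53,0.53,0.53]
}}

```text
time: 7.1
ee_pos: [0.5558, -0.1068, 0.0172]
tool_rot: [-1.872, -1.872, -0.59]
wrist_force: [0.0, -0.6, 0.3]
finger_gap: 0.471
gripper_force: 0.2
```

```bash
cat > m.py <<'E'
from h import *
from scipy.optimize import least_squares
import sys
s=telemetry.observe();print(s["qpos"].round(3),s["ee_pos"],s["wrist_force"],s["finger_gap"])
for c in ["scene","side"]:
    im,d=imaging.get_image(c);i=imaging.camera_info(c);P=cloud(i,d);im=im.astype(int)
    x0,y0=s["ee_pos"][0],s["ee_pos"][1]+.029
    for z0,z1,rad in [(.015,.045,.031),(.165,.195,.027)]:
        m=(np.hypot(P[...,0]-x0,P[...,1]-y0)<.045)&(P[...,2]>z0)&(P[...,2]<z1)&(im[...,0]>im[...,2]*1.3)
        Q=P[m][:,:2]
        if len(Q)>20:print(c,z0,len(Q),least_squares(lambda a:np.hypot(*(Q-a).T)-rad,[x0,y0],loss="soft_l1",f_scale=.002).x.round(4))
if len(sys.argv)>1:
    b=imaging.get_image("wrist")[0];a=imaging.get_image(sys.argv[2])[0]
    cv2.imwrite(sys.argv[1],cv2.resize(np.hstack([a,b])[...,::-1],(800,300)))
E
python3 m.py pics/s4.png scene
```

```text
[-0.677  0.468  0.006  1.523  0.463  0.794] [ 0.55582639 -0.10683809  0.01724733] [ 0.01187365 -0.58894961  0.3456392 ] 0.47113204585202
scene 0.015 68 [ 0.5559 -0.0782]
side 0.015 194 [ 0.5555 -0.0751]
side 0.165 186 [ 0.5563 -0.0763]
```

View pics/s4.png

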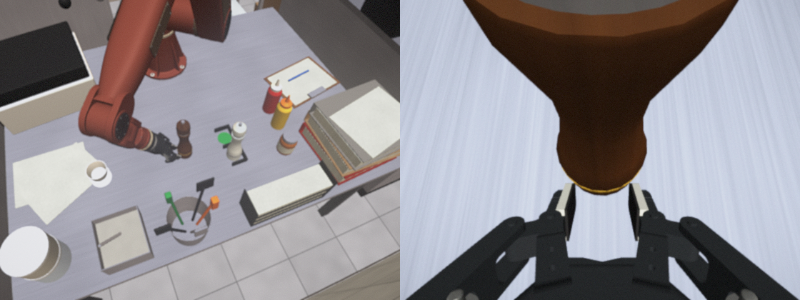

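The pepper mill is upright at about (184,140) and nested between both fingertips. I'll carry on and steer it to x ≈ 0.547.

Request:
{"fn": "servo_tool", "kwargs": {
  "travel": [
    [0,0.003,0],
    [-0.001,0.008,0],
    [-0.001,0.014,0],
    [-0.002,0.021,0],
    [-0.003,0.028,0],
    [-0.004,0.035,0],
    [-0.005,0.042,0],
    [-0.006,0.049,0],
    [-0.007,0.056,0],
    [-0.008,0.063,0],
    [-0.009,0.07,0],
    [-0.009,0.077,0],
    [-0.009,0.084,0],
    [-0.009,0.091,0],
    [-0.009,0.096,0],
    [-0.009,0.1,0],
    [-0.009,0.103,0],
    [-0.009,0.105,0],
    [-0.009,0.105,0]
  ],
  "dr": [
    [0,0,0],
    [0,0,0],
    [0,0,0],
    [0,0,0],
    [0,0,0],
    [0,0,0],
    [0,0,0],
    [0,0,0],
    [0,0,0],
    [0,0,0],
    [0,0,0],
    [0,0,0],
    [0,0,0],
    [0,0,0],
    [0,0,0],
    [0,0,0],
    [0,0,0],
    [0,0,0],
    [0,0,0]
  ],
  "hand": [0.53,0.53,0.53,0.53,0.53,0.53,0.53,0.53,0.53,0.53,0.53,0.53,0.53,0.53,0.53,0.53,0.53,0.53,0.53]
}}

```text
time: 8.88
ee_pos: [0.547, -0.0023, 0.0174]
tool_rot: [-1.872, -1.872, -0.591]
wrist_force: [-0.5, 0.6, -0.6]
finger_gap: 0.47
gripper_force: 0.2
```

```bash
python3 m.py pics/s5.png side
```

```text
[-0.539  0.304 -0.191  1.421  0.515  0.939] [ 0.54697821 -0.00233056  0.01738979] [-0.48654217  0.61296775 -0.57084634] 0.4698553211131055
scene 0.015 71 [0.5468 0.0267]
side 0.015 190 [0.5465 0.0296]
side 0.165 186 [0.5473 0.0287]
```

View pics/s5.png

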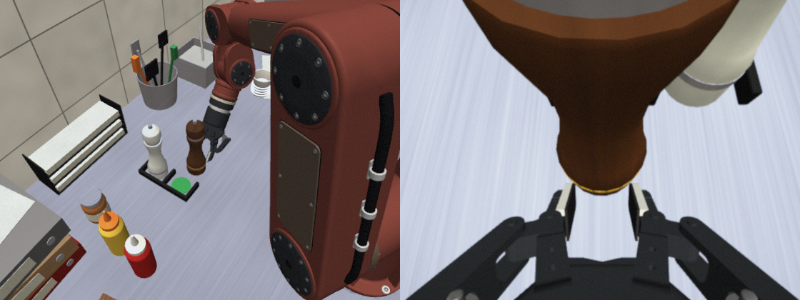

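The mill is upright in front of the bay: the mill is at (195,150) and the green spot at (182,185) in the side view. I'll slow down for the entry.

Request:
{"fn": "servo_tool", "kwargs": {
  "travel": [
    [0,0.003,0],
    [0,0.007,0],
    [0,0.012,0],
    [0,0.017,0],
    [0,0.022,0],
    [0,0.027,0],
    [0,0.032,0],
    [0,0.037,0],
    [0,0.042,0],
    [0,0.047,0],
    [0,0.052,0],
    [0,0.056,0],
    [0,0.06,0],
    [0,0.063,0],
    [0,0.066,0],
    [0,0.068,0],
    [0,0.07,0],
    [0,0.072,0],
    [0,0.072,0]
  ],
  "dr": [
    [0,0,0],
    [0,0,0],
    [0,0,0],
    [0,0,0],
    [0,0,0],
    [0,0,0],
    [0,0,0],
    [0,0,0],
    [0,0,0],
    [0,0,0],
    [0,0,0],
    [0,0,0],
    [0,0,0],
    [0,0,0],
    [0,0,0],
    [0,0,0],
    [0,0,0],
    [0,0,0],
    [0,0,0]
  ],
  "hand": [0.53,0.53,0.53,0.53,0.53,0.53,0.53,0.53,0.53,0.53,0.53,0.53,0.53,0.53,0.53,0.53,0.53,0.53,0.53]
}}

```text
time: 10.67
ee_pos: [0.547, 0.0697, 0.0173]
tool_rot: [-1.872, -1.872, -0.591]
wrist_force: [0.5, -1.0, 0.5]
finger_gap: 0.47
gripper_force: 0.5
```

```bash
python3 m.py
```

```text
[-0.423  0.227 -0.277  1.348  0.551  1.068] [0.54695329 0.06966095 0.01734927] [ 0.48608384 -1.04964124  0.48727235] 0.4701855551863339
scene 0.015 70 [0.547  0.0987]
side 0.015 210 [0.5465 0.1015]
side 0.165 196 [0.5475 0.1003]
```

Request:
{"fn": "servo_tool", "kwargs": {
  "travel": [
    [0,0.002,0],
    [0,0.004,0],
    [0,0.006,0],
    [0,0.007,0],
    [0,0.007,0]
  ],
  "dr": [
    [0,0,0],
    [0,0,0],
    [0,0,0],
    [0,0,0],
    [0,0,0]
  ],
  "hand": [0.53,0.53,0.53,0.53,0.53]
}}

```text
time: 11.18
ee_pos: [0.5469, 0.0766, 0.0173]
tool_rot: [-1.872, -1.873, -0.591]
wrist_force: [-0.1, -0.9, 0.0]
finger_gap: 0.468
gripper_force: 0.5
```

Request:
{"fn": "servo_tool", "kwargs": {
  "travel": [
    [0,0.001,0],
    [0,0.002,0],
    [0,0.003,0],
    [0,0.003,0]
  ],
  "dr": [
    [0,0,0],
    [0,0,0],
    [0,0,0],
    [0,0,0]
  ],
  "hand": [0.53,0.53,0.53,0.53]
}}

```text
time: 11.52
ee_pos: [0.547, 0.0795, 0.0174]
tool_rot: [-1.872, -1.872, -0.591]
wrist_force: [0.4, -1.9, 0.2]
finger_gap: 0.469
gripper_force: 0.7
```

Request:
{"fn": "servo_tool", "kwargs": {
  "travel": [
    [0,0.001,0],
    [0,0.002,0],
    [0,0.002,0]
  ],
  "dr": [
    [0,0,0],
    [0,0,0],
    [0,0,0]
  ],
  "hand": [0.53,0.53,0.53]
}}

```text
time: 11.77
ee_pos: [0.5472, 0.0807, 0.0173]
tool_rot: [-1.874, -1.873, -0.589]
wrist_force: [-0.7, -6.3, -0.6]
finger_gap: 0.469
gripper_force: 3.6
```

```bash
python3 m.py
```

```text
[-0.404  0.216 -0.288  1.335  0.554  1.09 ] [0.54716837 0.08069468 0.01730823] [-0.72763206 -6.25737939 -0.55935161] 0.46931191590983307
scene 0.015 74 [0.5466 0.1091]
side 0.015 196 [0.5462 0.1121]
side 0.165 189 [0.5473 0.1111]
```

The force has stepped up to 6 N with the mill at y ≈ 0.111, which is home. One more 1 mm press, then back away.

Request:
{"fn": "servo_tool", "kwargs": {
  "travel": [
    [0,0.001,0],
    [0,0.001,0]
  ],
  "dr": [
    [0,0,0],
    [0,0,0]
  ],
  "hand": [0.53,0.53]
}}

```text
time: 12.03
ee_pos: [0.5472, 0.081, 0.0173]
tool_rot: [-1.875, -1.874, -0.588]
wrist_force: [-2.7, -10.5, 1.6]
finger_gap: 0.474
gripper_force: 5.6
```

Request:
{"fn": "servo_tool", "kwargs": {
  "travel": [
    [0,-0.004,0],
    [0,-0.012,0],
    [0,-0.024,0],
    [0,-0.04,0],
    [0,-0.06,0],
    [0,-0.08,0],
    [0,-0.1,0.01],
    [0,-0.12,0.03],
    [0,-0.14,0.05],
    [0,-0.16,0.07],
    [0,-0.16,0.07]
  ],
  "dr": [
    [0,0,0],
    [0,0,0],
    [0,0,0],
    [0,0,0],
    [0,0,0],
    [0,0,0],
    [0,0,0],
    [0,0,0],
    [0,0,0],
    [0,0,0],
    [0,0,0]
  ],
  "hand": [0.53,0.53,0.53,0.53,0.53,0.53,0.53,0.53,0.53,0.53,0.53]
}}

```text
time: 12.95
ee_pos: [0.5487, -0.0827, 0.0908]
tool_rot: [-1.878, -1.875, -0.594]
wrist_force: [1.3, -1.2, 1.1]
finger_gap: 0.472
gripper_force: 0.0
```

```bash
sed -i 's/x0,y0=.*/x0,y0=.547,.111/' m.py; python3 m.py pics/s6.png scene; python3 -c "
from h import *
a=imaging.get_image('scene')[0][150:260,260:400];b=imaging.get_image('side')[0][160:290,170:310]
f=lambda q:cv2.resize(q,(400,360),interpolation=cv2.INTER_CUBIC)
cv2.imwrite('pics/s7.png',np.hstack([f(a),f(b)])[...,::-1])"
```

```text
[-0.654  0.335 -0.017  1.615  0.474  0.822] [ 0.54866645 -0.08267313  0.09082197] [ 1.33506383 -1.15231248  1.07631518] 0.47159351461555155
scene 0.015 62 [0.547  0.1084]
side 0.015 193 [0.5463 0.1119]
side 0.165 192 [0.5472 0.1109]
```

View pics/s7.png

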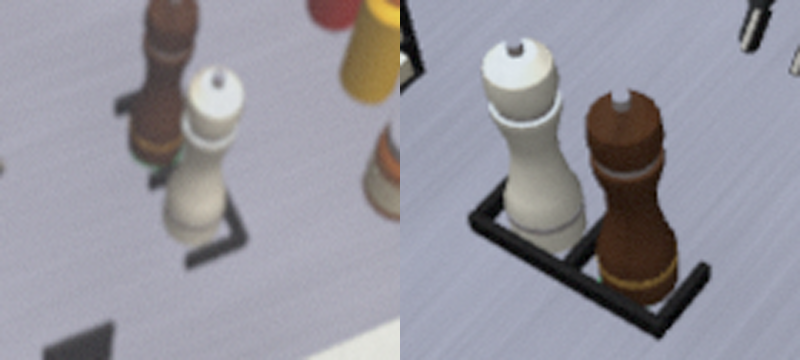

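The pepper mill stands upright against the back rail with only slivers of green showing; its foot is at (637,285) in the right crop. The salt mill is where it was, and the gripper is well clear. Handing in.

```bash
python3 -c "
from h import *
print(ticket.sign_off())"
```

```text
the job is handed in; nothing more can be done
None
```

The pepper mill is standing in the bay with the green spot, pushed against the back rail. The salt mill was not touched and nothing else appeared disturbed, and I handed the job in at about 13 s with the gripper clear; no verdict came back.

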